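# Pack the wedge tins head to tail and close up the row

### The arm

A 6-joint arm with a two-finger parallel gripper is mounted at the origin on the work surface. World frame = base frame: x ahead of the robot, y to its left, z up, the work surface at z = 0. Lengths are in m, angles in degrees, forces in N, time in s.
With the tool pointing down it reaches from about 0.35 to 0.875 m from the base axis. Payload 4.2 kg.
Tool frame: the origin (TCP) lies between the finger pads; the fingertips stand 17 mm ahead of it and the grasp point (between the pads) lies 2 mm behind it; z points along the fingers, y is the line along which they close (so a half turn about z gives the same grasp; the last joint's range is limited). The gripper opens to 87 mm and grips with 3 to 60 N. Pads are 19 mm wide; open, the fingers measure 117 mm over their backs; the gripper's body (75 mm by 190 mm) begins 51 mm behind the grasp point.
Start: joints at [-51.475, 22.042, 0.453, 0, -68.411, -14.817], TCP at [0.251, -0.572, 0.24] pointing down, gripper open.
Joint ranges: [-179.83, 179.83], [-69.29, 118.12], [-61.27, 80.66], [-181.25, 117.63], [-171.15, -9.14], [-177.46, 177.46]. Speed limits (degrees/s): [159.86, 159.86, 180, 180, 180, 180].

### API

Orientations are given as a 3x3 rotation matrix whose columns are the frame's x, y, z axes.
In Python, from station import sense, capture, r, masks_of gives the robot as it stands.
- The arm moves only by the tool apply_moves, never from a script. Its argument "steps" is a list that holds one entry, the list of rows, each a list of 7 numbers: the opening, from 0 (shut) to 1 (fully open), then the shift along the tool's x, y, z in mm, then the turn, a rotation vector about the tool's x, y, z in rad. A call has 1 to 12 rows; each row shifts and turns the commanded pose from where the row before left it, along the tool's axes as they then stand; what a row does not reach is not made up. A row lasts 1/8 s, in which the tool goes at most 62.5 mm and 10.7 degrees, less where a joint would pass 70% of its speed; a pose out of reach is approached as far as the arm can. A call with a gripper value outside its range is refused whole. The fingers move at their own pace and stop on an object; the grip force is fixed at half the most. Time passes only in rows, so rows that do not move let the fingers close. It gives the time, the measured TCP pose, the force and the opening at its end, in the units of the state.
- sense(): the state, without advancing time (a new reading comes with each control period).
- capture(name): name is "scene" or "side" or "wrist"; returns a dict with "color" (420x560x3 uint8, red, green, blue), "vfov" (degrees; the focal length in pixels is half the picture's height over the tangent of half this angle, whatever the lens; pixels are square), "cx", "cy" (the principal point, pixels), "dist" ([k1, k2, p1, p2, k3] as OpenCV has them; the pictures are not rectified), "T" (4x4, takes a point from camera to world coordinates). Camera axes: x right, y down, z forward; pixel columns grow to the right and rows downward; lengths in m; the calibration is good to about 2 mm. A picture is of the moment at which its call begins. There is no depth.
- r.finish_job(): hands the job in, once; it reports no verdict.
Trained networks look in a picture, given as the dict that the camera call returned (one of the last four; its "shot" number tells which), for a name from the list of things; names that differ only in an ending like _2 or _b are one class to them, and where a whole thing is asked for, a point or a joint stands for the part that bears it (a point fixed in the world has none). Each returns a list of dicts, best first, with "confidence" (0 to 1); they miss things now and then, are a little off and sometimes report something else, mostly with a low value. They report only what shows in the picture. A call takes as long as a camera call.
- masks_of(picture, thing): "pixels" (420x560 bool, what is visible of it) and "box" ([left, top, width, height] in pixels, round what is visible of it).
The state is a dict: "time_s": time; "joints": joint angles; "joint_velocities": joint speeds; "effort": joint torques, N m; "tcp_pos": TCP position; "ee_rot": TCP orientation; "wrist_force": force on the tool from outside, world axes, zero at the start; "moment": the same for the moment, N m; "gripper_width": opening from 0.0 (shut) to 1.0 (fully open).
Only numpy, scipy, OpenCV 4.12 (cv2) and the standard library are available. Lean on these libraries where they do the work, as an engineer would, in place of code of your own. Each camera call takes 0.05 s, during which the arm holds its last target. There are 200 camera calls.

### The job

Pack the three loose wedge-shaped tins into the white bin beside the one already in it, flat on the floor and alternately head to tail so the four together make a rectangle. Then push the sliding end plate up against the row until all gaps are closed, and hold a steady push of about 10 to 20 N on the closed row for a moment, without ramming it; leave it there and leave the other kitchen things where they are.

Things in the scene. Friction and masses are not known exactly. Their poses are not given: they have to be found in the camera images.
- bin_mid (a point): White plastic bin, fixed: open-topped channel 275 mm long (its y), 118 wide (x). This point: on top of its 5 mm floor, on the centre line, z up. Side walls' inner faces at x = -54 and +54 mm, tops 30 mm above the floor. Closed end at +y: inner face at y = +130 mm, top 45 mm above the floor. End at -y open (floor ends at -140 mm), with the end plate. The tight row of four is 184 mm long.
- plate (a joint): Upright end plate sliding along the bin, 10 mm thick, 100 wide, top 81 mm above the work surface. Value: travel towards the closed end (bin +y) in m, 0 fully back, 0.100 at most. Face to the tins at bin y = -0.124 + value, outer face at -0.134 + value. About 2 N of friction, no spring, stays where left. A tight full row stops it at about 0.070.
- plate_face (a point): Middle of the end plate's outer face, where it is pushed: 50 mm above the work surface, on the bin's centre line; axes as the bin's. Only the bin's floor and side walls lie behind it.
- tin_a_mid (a point): Wedge tin, starts in the bin, right way round, within 7 mm of its place at the closed end: straight side to the end wall, wide end to bin -x. From above a right-angled trapezium, 100 mm long (x): ends square to x, narrow (34 mm) at -x, wide (58 mm) at +x; straight side at y = -23 mm, slanted side from y = +11 (narrow end) to +35 (wide end). Body 45 mm high. Origin as for the others.
- tin_b_mid (a point): Loose steel wedge tin on the work surface, shape and axes as the tin in the bin. Body with flat lid 45 mm high; on the lid a block grip, 16 mm (x) by 24 mm (y), 28 mm high: 73 mm in all. 0.17 to 0.34 kg, centre of mass within 6 mm of the grip's axis. This point: on the grip's axis, 36.5 mm above the underside (grip centre 22.5 mm higher); z up, +x to the wide end.
- tin_c_mid (a point): Loose steel wedge tin on the work surface, shape and axes as the tin in the bin. Body with flat lid 45 mm high; on the lid a block grip, 16 mm (x) by 24 mm (y), 28 mm high: 73 mm in all. 0.17 to 0.34 kg, centre of mass within 6 mm of the grip's axis. This point: on the grip's axis, 36.5 mm above the underside (grip centre 22.5 mm higher); z up, +x to the wide end.
- tin_d_mid (a point): Loose steel wedge tin on the work surface, shape and axes as the tin in the bin. Body with flat lid 45 mm high; on the lid a block grip, 16 mm (x) by 24 mm (y), 28 mm high: 73 mm in all. 0.17 to 0.34 kg, centre of mass within 6 mm of the grip's axis. This point: on the grip's axis, 36.5 mm above the underside (grip centre 22.5 mm higher); z up, +x to the wide end.
- green_jar: Green glass jar, 56 mm across, 90 mm high: bystander, between the tins (origin at its underside's centre).
- salt_shaker: White salt shaker, 42 mm across, 78 mm high: bystander, between the tins (origin at its underside's centre).
- pepper_mill: Dark wooden pepper mill, 54 mm across, 150 mm high: bystander, off the bin's open end (origin at its underside's centre).
- spoon_rest: White ceramic spoon rest, 104 mm across with a short handle, 18 mm high: bystander (origin at its underside's centre).
- spatula: Spatula 240 mm long, lying flat: bystander.
- sugar_bowl: Blue bowl 100 mm across, 60 mm high: bystander (origin at its underside's centre).

How it is judged (in metres and radians):
On the way:
1. the end plate is pressed onto the closed-up row: at least 65 mm along its slide, pressing on a tin with more than 6 N for a tenth of a second (value of joint plate above 0.065 m and (contact force between plate and tin_a above 6 N or contact force between plate and tin_b above 6 N or contact force between plate and tin_c above 6 N or contact force between plate and tin_d above 6 N)), for 0.1 s.
At the end, for the whole second after the job is handed in: All four tins stand at rest flat on the bin floor (within 3.5 mm) between closed end and plate, square to the bin within 0.07 rad, centred across it within 8 mm; the plate is at least 65 mm along its slide: the 184 mm row has at most 5 mm of gaps, which only head to tail allows (value of joint plate above 0.065 m and velocity of joint plate below 0.005 m/s and x of tin_a_mid in the frame of bin_mid between -0.008 and 0.008 m and y of tin_a_mid in the frame of bin_mid between -0.054 and 0.13 m and z of tin_a_mid in the frame of bin_mid between 0.0335 and 0.0405 m and angle between each of tin_a_mid, tin_b_mid, tin_c_mid, tin_d_mid's own z axis and vertical below 0.06 rad and angle between the x axis of each of tin_a_mid, tin_b_mid, tin_c_mid, tin_d_mid and the x axis of bin_mid, either way round below 0.07 rad and linear speed of each of tin_a, tin_b, tin_c, tin_d below 0.01 m/s and x of tin_b_mid in the frame of bin_mid between -0.008 and 0.008 m and y of tin_b_mid in the frame of bin_mid between -0.054 and 0.13 m and z of tin_b_mid in the frame of bin_mid between 0.0335 and 0.0405 m and x of tin_c_mid in the frame of bin_mid between -0.008 and 0.008 m and y of tin_c_mid in the frame of bin_mid between -0.054 and 0.13 m and z of tin_c_mid in the frame of bin_mid between 0.0335 and 0.0405 m and x of tin_d_mid in the frame of bin_mid between -0.008 and 0.008 m and y of tin_d_mid in the frame of bin_mid between -0.054 and 0.13 m and z of tin_d_mid in the frame of bin_mid between 0.0335 and 0.0405 m); the robot touches nothing.
It fails at once if the end plate is rammed into a tin (over 30 N) (contact force between plate and tin_a above 30 N or contact force between plate and tin_b above 30 N or contact force between plate and tin_c above 30 N or contact force between plate and tin_d above 30 N).
It fails at once if a tin is tipped over (more than 45 degrees) (angle between any of tin_a_mid, tin_b_mid, tin_c_mid, tin_d_mid's own z axis and vertical above 0.785 rad).
It fails at once if a bystander is moved by more than 30 mm (distance of any of green_jar, salt_shaker, pepper_mill, spoon_rest, spatula, sugar_bowl from where it was at the start of the episode above 0.03 m).
It fails at once if a standing bystander is tipped (angle between any of green_jar, salt_shaker, pepper_mill, spoon_rest's own z axis and vertical above 0.5 rad).
It also fails if it takes over 72 s, if anything falls off the work surface, if the arm or the gripper's body presses on something with over 40 N, if the wrist force passes 120 N, or if a joint passes its speed limit or range.

## Working session

There is one attempt and no reset: what is moved stays moved. The work goes in short steps, Python scripts to look and compute and a tool call to move; the robot and the scene stay as the last step left them, time stands still between calls to the robot, and variables do not carry over. Pictures are saved under pics/ and viewed, on a budget of 10 in all, crops included, one or two more only if the job needs it, and the job is handed in when it is done.

Besides the shell and the picture viewer there is one more tool, called after "Emit:" as name(argument=value, ...) on one line, values as JSON. apply_moves: Moves the arm, as the interface text tells. Its arguments: {"type":"object","properties":{"steps":{"type":"array","items":{"type":"array","items":{"type":"array","items":{"type":"number"}}}}},"required":["steps"]}

```bash
ls; mkdir -p pics
python3 - <<'E'
from station import sense,capture,masks_of
import cv2,numpy as np
s=sense();print({k:np.round(v,3).tolist() for k,v in s.items()})
ims=[]
for n in("scene","side"):
    p=capture(n);print(n,p["vfov"],p["cx"],p["cy"],p["dist"],np.round(p["T"],4).tolist(),p["shot"])
    ims.append(p["color"][:,:,::-1])
    cv2.imwrite(f"pics/{n}0.png",ims[-1])
    for t in("tin_b_mid","plate","bin_mid","green_jar","salt_shaker","pepper_mill"):
        for m in masks_of(p,t): print(t,m["box"],round(m["confidence"],2),m["pixels"].sum())
E
```

```text
pics
{'time_s': 0.0, 'joints': [-51.474, 22.091, 0.378, -0.029, -68.413, -14.818], 'joint_velocities': [0.005, 0.002, -0.039, 0.044, 0.028, -0.022], 'effort': [-0.0, -39.067, 18.74, 4.22, 0.011, -0.0], 'tcp_pos': [0.251, -0.572, 0.238], 'ee_rot': [[-0.916, -0.402, -0.001], [-0.402, 0.916, 0.002], [0.0, 0.002, -1.0]], 'wrist_force': [0.26, 0.117, 0.038], 'moment': [-0.028, -0.005, -0.012], 'gripper_width': 1.0}
scene 55.204278100501654 279.5725177489881 207.6717322530624 [0.02187116 0.         0.         0.         0.        ] [[0.3206, 0.776, -0.5432, 1.0074], [0.9471, -0.2714, 0.1712, -0.1449], [-0.0145, -0.5693, -0.822, 0.7574], [0.0, 0.0, 0.0, 1.0]] 1
tin_b_mid [109.1, 197.1, 45.9, 55.6] 0.66 1476
plate [312.8, 129.7, 22.2, 42.7] 0.58 850
bin_mid [207.2, 203.4, 144.8, 89.9] 0.77 6486
green_jar [314.2, 128.4, 23.6, 44.4] 0.89 831
green_jar [209.6, 218.9, 23.4, 58.6] 0.42 365
salt_shaker [185.7, 176.5, 22.9, 31.2] 0.59 476
pepper_mill [72.8, 258.3, 55.5, 53.4] 0.88 1620
side 46.57064703255401 283.80401003274596 203.62714149515247 [-0.12293436  0.          0.          0.          0.        ] [[-0.9701, -0.1673, 0.1755, 0.3302], [-0.242, 0.7151, -0.6558, 0.7858], [-0.0158, -0.6787, -0.7342, 0.9456], [0.0, 0.0, 0.0, 1.0]] 2
tin_b_mid [321.6, 127.4, 30.0, 34.1] 0.6 781
tin_b_mid [306.9, 250.4, 26.8, 43.6] 0.39 892
plate [253.7, 151.8, 40.2, 33.6] 0.78 782
bin_mid [220.0, 150.6, 73.0, 105.2] 0.71 3916
bin_mid [247.6, 103.9, 28.0, 52.3] 0.29 556
green_jar [307.6, 250.2, 21.5, 44.5] 0.74 919
salt_shaker [331.1, 160.8, 16.2, 29.7] 0.9 366
salt_shaker [306.1, 251.4, 22.7, 42.5] 0.72 903
pepper_mill [285.7, 88.8, 12.5, 42.4] 0.6 582
```

View pics/scene0.png

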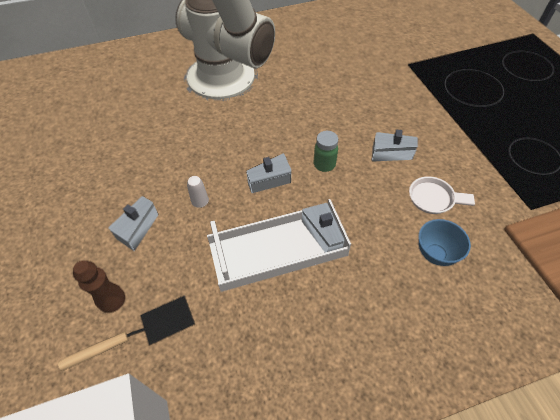

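View pics/side0.png

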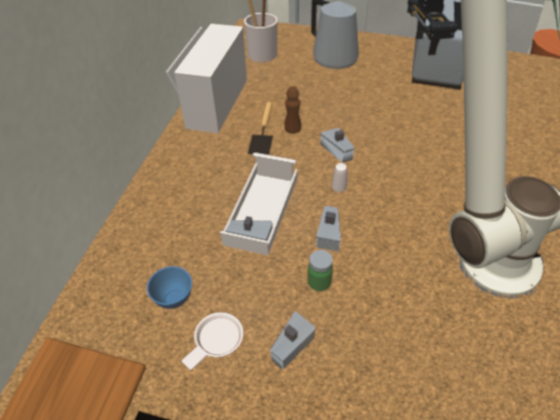

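```bash
cat > h.py <<'E'
import numpy as np,cv2
from station import sense,capture,masks_of
def K(p):
    f=210/np.tan(np.radians(p["vfov"])/2);return np.array([[f,0,p["cx"]],[0,f,p["cy"]],[0,0,1.]])
def proj(p,X):
    Ti=np.linalg.inv(p["T"]);X=np.atleast_2d(np.asarray(X,float))
    return cv2.projectPoints(X,cv2.Rodrigues(Ti[:3,:3].copy())[0],Ti[:3,3].copy(),K(p),np.array(p["dist"],float))[0][:,0]
def plane(p,uv,z):
    uv=np.atleast_2d(np.asarray(uv,float))
    n=cv2.undistortPoints(uv[:,None],K(p),np.array(p["dist"],float))[:,0]
    d=np.c_[n,np.ones(len(n))]@np.asarray(p["T"])[:3,:3].T;o=np.asarray(p["T"])[:3,3]
    return o+d*((z-o[2])/d[:,2])[:,None]
E
python3 - <<'E'
from h import *
s=capture("scene");d=capture("side");w=capture("wrist")
np.set_printoptions(precision=4,suppress=True)
A=[(131,211),(267,164),(398,136),(326,219)];B=[(339,133),(330,216),(291,332),(248,223)]
print(plane(s,A,.073)[:,:2],plane(d,B,.073)[:,:2])
print("jar,salt,mill base",plane(s,[(326,165),(199,202),(110,300)],0)[:,:2],plane(d,[(319,285),(340,188),(293,128)],0)[:,:2])
print("bin rim scene: plate L,R far(z.035): ",plane(s,[(209,242),(219,283),(347,240),(337,205)],.035)[:,:2])
print("spoon,bowl",plane(s,[(433,195),(444,245)],.01)[:,:2])
print(w["T"],w["vfov"],w["cx"],w["cy"],w["dist"]);
cv2.imwrite("pics/w0.png",w["color"][:,:,::-1])
E
```

```text
[[ 0.4616 -0.2951]
 [ 0.433   0.0093]
 [ 0.4532  0.3253]
 [ 0.6127  0.0776]] [[ 0.4529 -0.292 ]
 [ 0.4221  0.0202]
 [ 0.4415  0.3377]
 [ 0.6059  0.0859]]
jar,salt,mill base [[ 0.4234  0.1622]
 [ 0.4299 -0.1587]
 [ 0.6069 -0.376 ]] [[ 0.4162  0.1692]
 [ 0.4215 -0.1498]
 [ 0.6056 -0.3741]]
bin rim scene: plate L,R far(z.035):  [[ 0.5637 -0.1601]
 [ 0.6596 -0.1622]
 [ 0.6529  0.111 ]
 [ 0.5648  0.1267]]
spoon,bowl [[0.5961 0.354 ]
 [0.7183 0.3069]]
[[-0.4026  0.873   0.2753  0.1763]
 [ 0.9154  0.3838  0.1214 -0.6056]
 [ 0.0003  0.3009 -0.9536  0.3844]
 [ 0.      0.      0.      1.    ]] 63.35472040420639 282.9153259322912 214.9094463759142 [0.0175 0.     0.     0.     0.    ]
```

Emit:
apply_moves(steps=[[[0.6,-44.6,36.7,-5,0,0,0],[0.6,-44.6,36.7,-5,0,0,0],[0.6,-44.6,36.7,-5,0,0,0],[0.6,-44.6,36.7,-5,0,0,0],[0.6,-44.6,36.7,-5,0,0,0],[0.6,-44.6,36.7,-5,0,0,0],[0.6,-44.6,36.7,-5,0,0,0],[0.6,-44.6,36.7,-5,0,0,0],[0.6,0,0,0,0,0,0.138],[0.6,0,0,0,0,0,0.138],[0.6,0,0,0,0,0,0.138],[0.6,0,0,0,0,0,0]]])

```text
time_s: 2.35
tcp_pos: [0.4599, -0.1599, 0.2797]
ee_rot: [[-1.0, -0.002, 0.0], [-0.002, 1.0, 0.0], [-0.0, 0.0, -1.0]]
wrist_force: [-0.0, -0.1, -0.7]
gripper_width: 0.599
```

Run:
```python
from h import *
import pickle
w=capture("wrist");s=sense();print(s["tcp_pos"],s["ee_rot"])
w["m"]={t:masks_of(w,t) for t in("tin_b_mid","bin_mid","plate")}
for t,L in w["m"].items():
    for m in L: print(t,m["box"],round(m["confidence"],2),m["pixels"].sum())
pickle.dump(w,open("w1.pkl","wb"))
cv2.imwrite("pics/w1.png",w["color"][:,:,::-1])
```

```text
[ 0.45990668 -0.15992642  0.27963779] [[-9.99997495e-01 -2.23164024e-03  1.70568594e-04]
 [-2.23164365e-03  9.99997510e-01 -1.98221836e-05]
 [-1.70523933e-04 -2.02027822e-05 -9.99999985e-01]]
tin_b_mid [115.8, 130.8, 90.4, 94.7] 0.58 4077
bin_mid [279.1, 236.4, 230.7, 119.0] 0.82 8245
plate [288.7, 253.6, 13.5, 99.4] 0.65 651
plate [525.9, 118.4, 34.1, 50.1] 0.3 1429
```

View pics/w1.png

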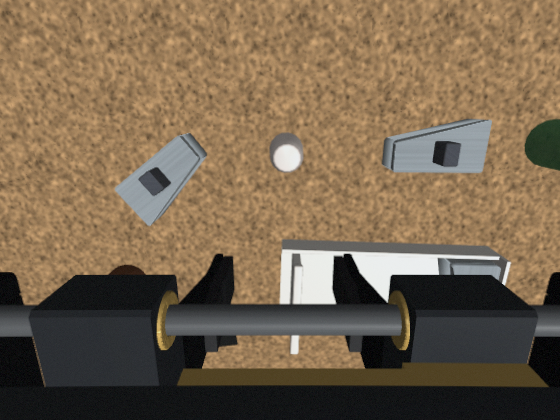

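Emit:
apply_moves(steps=[[[0.6,0,60,0,0,0,0],[0.6,0,60,0,0,0,0],[0.6,0,60,0,0,0,0],[0.6,0,60,0,0,0,0],[0.6,0,60,0,0,0,0],[0.6,0,60,0,0,0,0],[0.6,0,0,0,0,0,0]]])

```text
time_s: 3.42
tcp_pos: [0.46, 0.2034, 0.2791]
ee_rot: [[-1.0, -0.006, -0.0], [-0.006, 1.0, -0.0], [0.0, -0.0, -1.0]]
wrist_force: [0.4, -0.0, 0.2]
gripper_width: 0.6
```

Run:
```python
from h import *
import pickle
w=capture("wrist");pickle.dump(w,open("w2.pkl","wb"))
cv2.imwrite("pics/w2.png",w["color"][:,:,::-1])
```

Emit:
apply_moves(steps=[[[0.6,-43,-36,-4,0,0,0],[0.6,-43,-36,-4,0,0,0],[0.6,-43,-36,-4,0,0,0],[0.6,-43,-36,-4,0,0,0],[0.6,-43,-36,-4,0,0,0],[0.6,-43,-36,-4,0,0,0],[0.6,0,0,0,0,0,0]]])

```text
time_s: 4.35
tcp_pos: [0.7193, -0.0208, 0.3009]
ee_rot: [[-1.0, 0.006, -0.003], [0.006, 1.0, -0.001], [0.003, -0.001, -1.0]]
wrist_force: [-0.9, 0.4, -1.1]
gripper_width: 0.603
```

Run:
```python
from h import *
import pickle
w=capture("wrist");pickle.dump(w,open("w3.pkl","wb"));s=sense();print(s["tcp_pos"],s["joints"])
a=pickle.load(open("w2.pkl","rb"))
cv2.imwrite("pics/w23.png",np.vstack([a["color"][:290],w["color"][:310]])[:,:,::-1])
```

```text
[ 0.71821039 -0.01917505  0.30164623] [ 1.13159470e+01  3.01256897e+01  2.22151944e+01 -1.42094659e-02
 -8.22512991e+01 -1.01562332e+02]
```

View pics/w23.png

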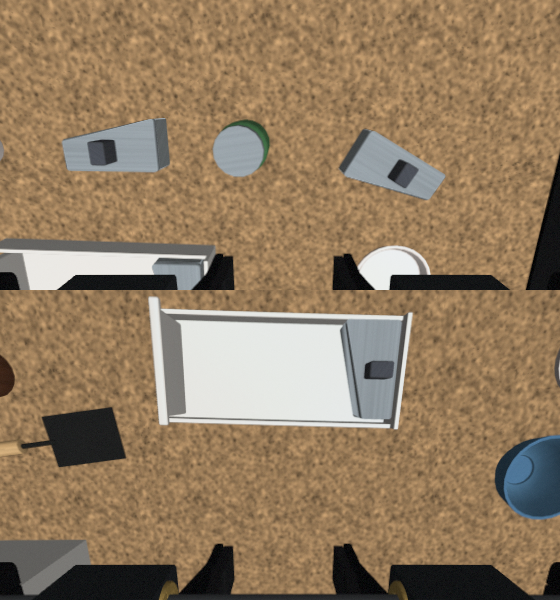

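```bash
cat > fit.py <<'E'
from h import *
import pickle
from scipy.optimize import minimize
TR=np.array([[-50,-23],[50,-23],[50,35],[-50,11]])/1000; GR=np.array([[-8,-12],[8,-12],[8,12],[-8,12]])/1000
def pts(q,poly,zs):
    c,s=np.cos(q[2]),np.sin(q[2]);xy=poly@np.array([[c,s],[-s,c]])+q[:2]
    return np.vstack([np.c_[xy,np.full(len(xy),z)] for z in zs])
def seg(p,box):
    x0,y0,x1,y1=box;c=p["color"].astype(int);m=np.zeros(c.shape[:2],np.uint8)
    m[y0:y1,x0:x1]=(c[y0:y1,x0:x1,0]-c[y0:y1,x0:x1,2]<14)
    m=cv2.morphologyEx(m,cv2.MORPH_OPEN,np.ones((3,3),np.uint8))
    n,l,st,_=cv2.connectedComponentsWithStats(m);return l==1+np.argmax(st[1:,4])
def fit_tin(views,q0,zb=0.):
    S=4
    def cost(q):
        t=0
        for p,box,m in views:
            x0,y0,x1,y1=box;im=np.zeros(((y1-y0)*S,(x1-x0)*S),np.uint8)
            for P in(pts(q,TR,(zb,zb+.045)),pts(q,GR,(zb+.045,zb+.073))):
                h=cv2.convexHull(((proj(p,P)-[x0,y0]+.5)*S-.5).astype(np.float32))
                cv2.fillConvexPoly(im,np.round(h*16).astype(np.int32),1,shift=4)
            im=cv2.resize(im.astype(np.float32),None,fx=1/S,fy=1/S,interpolation=cv2.INTER_AREA)
            M=m[y0:y1,x0:x1];t+=np.abs(im-M).sum()/M.sum()
        return t/len(views)
    r=None
    for a in(0,np.pi):
      r1=minimize(cost,np.array(q0)+[0,0,a],method="Nelder-Mead",options=dict(initial_simplex=np.array(q0)+[0,0,a]+np.array([[0,0,0],[.008,0,0],[0,.008,0],[0,0,.15]]),xatol=1e-5,fatol=1e-6,maxiter=300))
      if r is None or r1.fun<r.fun:r=r1
    return r.x,r.fun
E
python3 - <<'E'
from fit import *
w1,w2,w3=[pickle.load(open(f"w{i}.pkl","rb")) for i in(1,2,3)]
for n,V,q0 in(("b",[(w1,(100,115,225,240))],(.457,-.293,np.radians(-51))),("c",[(w1,(370,105,505,190))],(.427,.015,1.57)),("c",[(w2,(45,105,185,190))],(.427,.015,1.57)),("d",[(w2,(325,115,460,215))],(.447,.331,np.radians(-116)))):
    for zb in (0,):
        q,f=fit_tin([(p,b,seg(p,b)) for p,b in V],q0,zb);print(n,np.round(q[:2],4),np.degrees(q[2]).round(1),round(f,3))
        g=[proj(p,[[*q[:2],.073]]) for p,b in V];print(g)
# bin rim: outline pts in w3, rows as in picture minus 290
P=plane(w3,[(165,312-290),(410,318-290)],.035);print(P)
c=w3["color"][:130];m=(c.min(2)>150).astype(np.uint8)
cv2.imwrite("pics/bin.png",cv2.resize(w3["color"][0:150,140:430][:,:,::-1],None,fx=2.7,fy=2.7,interpolation=cv2.INTER_CUBIC))
E
```

```text
b [ 0.4549 -0.2991] -53.0 0.03
[array([[150.04244614, 183.81261896]])]
c [0.4242 0.0132] 88.9 0.031
[array([[452.11862825, 154.82535032]])]
c [0.4243 0.0129] 89.3 0.034
[array([[ 95.57079866, 153.52266781]])]
d [0.4449 0.3325] -119.2 0.035
[array([[406.71333057, 175.61993444]])]
[[ 0.54951516 -0.14564881  0.035     ]
 [ 0.55670169  0.11664087  0.035     ]]
```

View pics/bin.png

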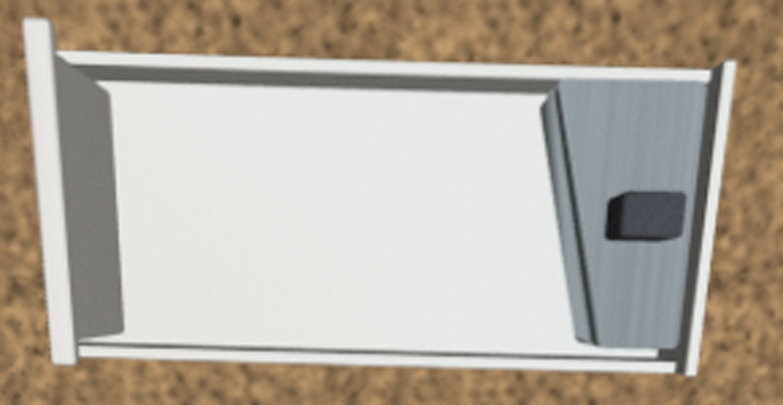

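Run:
```python
from fit import *
from scipy.optimize import least_squares
w3=pickle.load(open("w3.pkl","rb"))
O=[]
def add(L,ax,v,z):
    for u in L:O.append((plane(w3,[(u[0]/2.7+140-.3,u[1]/2.7-.3)],z)[0,:2],ax,v))
add([(100,54),(400,62),(690,70)],0,-.059,.035)
add([(100,68),(400,75),(690,82)],0,-.054,.035)
add([(100,357),(400,366),(670,373)],0,.059,.035)
add([(100,345),(400,351),(650,357)],0,.054,.035)
add([(734,90),(716,220),(697,374)],1,.135,.05)
add([(720,90),(703,220),(687,370)],1,.130,.05)
add([(25,20),(39,190),(53,363)],1,-.134,.081)
add([(49,20),(62,190),(76,362)],1,-.124,.081)
def res(q,full=0):
    c,s=np.cos(q[2]),np.sin(q[2]);R=np.array([[c,-s],[s,c]])
    return [((P-q[:2])@R)[ax]-v for P,ax,v in O]
r=least_squares(res,[.61,-.01,0]);print(r.x,np.degrees(r.x[2]));print((np.array(res(r.x)).reshape(-1,3)*1000).round(1))
q=r.x;c,s=np.cos(q[2]),np.sin(q[2]);R=np.array([[c,-s],[s,c]])
b=(250,5,415,145)
# tin A by lid corners
for u in [(558,80),(705,84),(683,347),(596,347)]:
    P=plane(w3,[(u[0]/2.7+140-.3,u[1]/2.7-.3)],.05)[0,:2];print("lid",((P-q[:2])@R*1000).round(1))
for by,n in((.061,2),(.015,3),(-.031,4),(-.134,"plate")):print(n,(q[:2]+R@[0,by]).round(4))
```

```text
[ 0.60875317 -0.01845718 -0.03010691] -1.724998734960221
[[ 1.1  0.6  1. ]
 [ 1.   0.2  0.2]
 [-0.6 -0.1  0.1]
 [-0.6 -1.4 -1.4]
 [-4.2 -4.7 -4.6]
 [-4.5 -4.9 -3.9]
 [ 5.5  5.2  4.9]
 [ 3.8  3.6  3.8]]
lid [-50.5  63. ]
lid [-50.2 119.4]
lid [ 47.4 123.2]
lid [48.2 87. ]
2 [0.6106 0.0425]
3 [ 0.6092 -0.0035]
4 [ 0.6078 -0.0494]
plate [ 0.6047 -0.1524]
```

Emit:
apply_moves(steps=[[[0.6,58.8,6.4,0,0,0,0],[0.6,58.8,6.4,0,0,0,0],[0.6,58.8,6.4,0,0,0,0],[0.6,58.8,6.4,0,0,0,0],[0.6,58.8,6.4,0,0,0,0],[0.6,0,0,0,0,0,-0.184],[0.6,0,0,0,0,0,-0.184],[0.6,0,0,0,0,0,-0.184],[0.6,0,0,0,0,0,-0.184],[0.6,0,0,0,0,0,-0.184],[0.6,0,0,0,0,0,-0.184],[0.6,0,0,0,0,0,-0.184]]])

```text
time_s: 5.9
tcp_pos: [0.4225, 0.0157, 0.3039]
ee_rot: [[-0.273, -0.962, 0.001], [-0.962, 0.273, 0.001], [-0.001, -0.001, -1.0]]
wrist_force: [-1.1, -0.4, -0.7]
gripper_width: 0.599
```

Emit:
apply_moves(steps=[[[0.6,0,0,0,0,0,-0.184],[0.6,0,0,0,0,0,-0.184],[0.6,0,0,0,0,0,-0.184],[0.6,0,0,0,0,0,-0.184],[0.6,0,0,0,0,0,-0.184],[0.6,0,0,0,0,0,-0.184],[0.6,0,0,0,0,0,-0.184],[0.6,0,0,0,0,0,-0.184],[0.6,0,0,0,0,0,-0.184],[0.6,0,0,0,0,0,-0.184],[0.6,0,0,0,0,0,0],[0.6,0,0,0,0,0,0]]])

```text
time_s: 7.4
tcp_pos: [0.4233, 0.0159, 0.3038]
ee_rot: [[1.0, -0.016, 0.001], [-0.016, -1.0, 0.0], [0.001, -0.0, -1.0]]
wrist_force: [1.7, 0.2, 0.3]
gripper_width: 0.602
```

```bash
cat > go.py <<'E'
# usage: go.py x y z tooly_angle_deg : remaining shift in tool axes (mm) and turn
from h import *
import sys
x,y,z,a=map(float,sys.argv[1:5]);s=sense();R=np.array(s["ee_rot"]);p=np.array(s["tcp_pos"])
cur=np.degrees(np.arctan2(R[1,1],R[0,1]));da=(a-cur+180)%360-180
print("t",round(s["time_s"],2),"pos",p.round(4),"tooly",cur.round(2),"j",np.round(s["joints"],1),"F",np.round(s["wrist_force"],1),"w",round(s["gripper_width"],3))
print("shift",(R.T@([x,y,z]-p)*1000).round(1),"turn",round(-np.radians(da),4), "tilt", np.degrees(np.arccos(min(1,-R[2,2]))).round(2))
E
python3 go.py .4243 .0130 .066 -90.9
```

```text
t 7.4 pos [0.4233 0.0159 0.3038] tooly -90.92 j [ 24.3  -0.9 -19.1  -0.  -71.7  64.8] F [1.7 0.2 0.3] w 0.602
shift [  0.9   3.  237.8] turn -0.0004 tilt 0.04
```

Emit:
apply_moves(steps=[[[0.6,1,3,50,0,0,0],[0.6,0,0,50,0,0,0],[0.6,0,0,50,0,0,0],[0.6,0,0,50,0,0,0],[0.6,0,0,20,0,0,0],[0.6,0,0,17,0,0,0],[0.6,0,0,0,0,0,0],[0.2,0,0,0,0,0,0],[0,0,0,0,0,0,0],[0,0,0,0,0,0,0],[0,0,0,0,0,0,0],[0,0,0,0,0,0,0]]])

```text
time_s: 8.9
tcp_pos: [0.4251, 0.0131, 0.0668]
ee_rot: [[1.0, -0.014, 0.0], [-0.014, -1.0, 0.0], [0.0, -0.0, -1.0]]
wrist_force: [-0.7, -0.4, 1.3]
gripper_width: 0.181
```

```bash
python3 go.py .6101 .0249 .2 178.3
```

```text
t 8.9 pos [0.4251 0.0131 0.0668] tooly -90.79 j [ 23.8  15.9 -39.6   0.  -34.5  65.4] F [-0.7 -0.4  1.3] w 0.181
shift [ 184.9  -14.4 -133.1] turn 1.5866 tilt 0.02
```

Emit:
apply_moves(steps=[[[0,0,0,-20,0,0,0],[0,0,0,-57,0,0,0],[0,0,0,-57,0,0,0],[0,0,0,0,0,0,0.1763],[0,0,0,0,0,0,0.1763],[0,0,0,0,0,0,0.1763],[0,0,0,0,0,0,0.1763],[0,0,0,0,0,0,0.1763],[0,0,0,0,0,0,0.1763],[0,0,0,0,0,0,0.1763],[0,0,0,0,0,0,0.1763],[0,0,0,0,0,0,0.1763]]])

```text
time_s: 10.4
tcp_pos: [0.4241, 0.0129, 0.1998]
ee_rot: [[-0.036, -0.999, -0.002], [-0.999, 0.036, -0.0], [0.0, 0.002, -1.0]]
wrist_force: [0.0, 0.5, -1.6]
gripper_width: 0.179
```

```bash
python3 go.py .6101 .0249 .2 178.3
```

```text
t 10.4 pos [0.4241 0.0129 0.1998] tooly 177.94 j [ 23.8   4.4 -29.4  -0.  -56.3 -25.9] F [ 0.   0.5 -1.6] w 0.179
shift [ -18.7 -185.4   -0.6] turn -0.0063 tilt 0.11
```

Emit:
apply_moves(steps=[[[0,-4.7,-46.4,0,0,0,-0.006],[0,-4.7,-46.4,0,0,0,0],[0,-4.7,-46.3,0,0,0,0],[0,-4.6,-46.3,0,0,0,0],[0,0,0,40,0,0,0],[0,0,0,30,0,0,0],[0,0,0,0,0,0,0],[0,0,0,0,0,0,0]]])

```text
time_s: 11.4
tcp_pos: [0.6114, 0.0271, 0.1315]
ee_rot: [[-0.023, -1.0, 0.001], [-1.0, 0.023, -0.0], [0.0, -0.001, -1.0]]
wrist_force: [0.2, 0.1, -2.5]
gripper_width: 0.185
```

```bash
python3 go.py .6101 .0249 .072 178.3
python3 - <<'E'
from h import *
w=capture("wrist");cv2.imwrite("pics/w4.png",w["color"][:,:,::-1])
E
```

```text
t 11.4 pos [0.6114 0.0271 0.1315] tooly 178.67 j [ 17.7  26.1  -9.8   0.  -54.1 -19. ] F [ 0.2  0.1 -2.5] w 0.185
shift [ 2.3  1.4 59.5] turn 0.0064 tilt 0.09
```

View pics/w4.png

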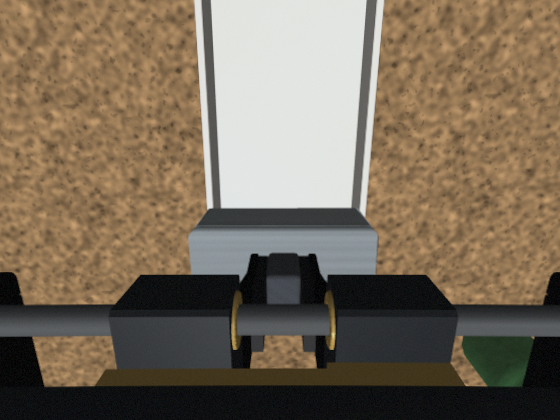

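Run:
```python
from h import *
w=capture("wrist");g=w["color"].astype(float).mean(2)
Ls=[];Rs=[]
for r in range(5,190,8):
    row=w["color"][r].astype(int);wh=(row.min(1)>165)
    i=np.where(wh)[0];i=i[(i>180)&(i<400)]
    Ls.append((i.min()-.5,r));Rs.append((i.max()+.5,r))
for n,E in(("L",Ls),("R",Rs)):
    P=plane(w,E,.035)[:,:2];k=np.polyfit(P[:,1],P[:,0],1);print(n,k,np.abs(np.polyval(k,P[:,1])-P[:,0]).max(),P[0],P[-1],"x at .0249",np.polyval(k,.0249),np.polyval(k,-.0781))
```

```text
L [0.03442261 0.66815318] 0.00034262535893447854 [ 0.66402343 -0.1170177 ] [ 6.68056993e-01 -2.33720737e-04] x at .0249 0.6690103062847326 0.6654647774552955
R [0.03058433 0.55082566] 0.00045042423536489906 [ 0.54749715 -0.11422358] [0.55097972 0.00232649] x at .0249 0.5515872082121963 0.5484370218626148
```

Emit:
apply_moves(steps=[[[0,2,1.2,0,0,0,0.007],[0,0,0,15,0,0,0],[0,0,0,15,0,0,0],[0,0,0,10,0,0,0],[0,0,0,8,0,0,0],[0,0,0,6,0,0,0],[0,0,0,3,0,0,0],[0,0,0,0,0,0,0]]])

```text
time_s: 12.5
tcp_pos: [0.6096, 0.0251, 0.0735]
ee_rot: [[-0.031, -1.0, -0.0], [-1.0, 0.031, -0.0], [0.0, 0.0, -1.0]]
wrist_force: [0.0, -0.3, -1.4]
gripper_width: 0.181
```

```bash
python3 go.py .6103 .0249 .072 178.15
```

```text
t 12.5 pos [0.6096 0.0251 0.0735] tooly 178.24 j [ 17.5  29.8 -13.3   0.  -47.  -19.3] F [ 0.  -0.3 -1.4] w 0.181
shift [ 0.2 -0.8  1.5] turn 0.0017 tilt 0.0
```

Emit:
apply_moves(steps=[[[0,0,0,1.5,0,0,0],[0,0,0,0.5,0,0,0],[0.5,0,0,0,0,0,0],[0.5,0,0,0,0,0,0],[0.5,0,0,0,0,0,0],[0.5,0,0,-20,0,0,0],[0.5,0,0,-50,0,0,0],[0.5,0,0,-55,0,0,0],[0.5,0,0,0,0,0,0]]])

```text
time_s: 13.62
tcp_pos: [0.6125, 0.0256, 0.2025]
ee_rot: [[-0.03, -0.999, 0.012], [-1.0, 0.03, 0.002], [-0.002, -0.012, -1.0]]
wrist_force: [-0.5, 0.4, 0.5]
gripper_width: 0.501
```

```bash
python3 go.py .4449 .3325 .2 -119.2
```

```text
t 13.62 pos [0.6125 0.0256 0.2025] tooly 178.29 j [ 17.5  22.1  -5.    0.1 -62.2 -19.3] F [-0.5  0.4  0.5] w 0.501
shift [-301.8  176.7    1.2] turn -1.091 tilt 0.69
```

Emit:
apply_moves(steps=[[[0.5,-50.3,29.4,0,0,0,0],[0.5,-50.3,29.4,0,0,0,0],[0.5,-50.3,29.4,0,0,0,0],[0.5,-50.3,29.4,0,0,0,0],[0.5,-50.3,29.4,0,0,0,0],[0.5,-50.3,29.4,0,0,0,0],[0.5,0,0,0,0,0,-0.182],[0.5,0,0,0,0,0,-0.182],[0.5,0,0,0,0,0,-0.182],[0.5,0,0,0,0,0,-0.182],[0.5,0,0,0,0,0,-0.182],[0.5,0,0,0,0,0,-0.181]]])

```text
time_s: 15.12
tcp_pos: [0.4421, 0.3318, 0.1956]
ee_rot: [[0.875, -0.484, -0.001], [-0.484, -0.875, -0.001], [-0.001, 0.001, -1.0]]
wrist_force: [0.8, -0.4, 0.1]
gripper_width: 0.496
```

Emit:
apply_moves(steps=[[[0.5,0,0,0,0,0,0],[0.5,0,0,0,0,0,0]]])

```text
time_s: 15.38
tcp_pos: [0.4423, 0.332, 0.1961]
ee_rot: [[0.871, -0.491, -0.001], [-0.491, -0.871, -0.001], [-0.0, 0.001, -1.0]]
wrist_force: [-0.1, 0.0, -0.3]
gripper_width: 0.504
```

```bash
python3 go.py .4449 .3325 .066 -119.2
```

```text
t 15.38 pos [0.4423 0.332  0.1961] tooly -119.4 j [ 53.7  17.2 -13.5  -0.  -59.4   6.9] F [-0.1  0.  -0.3] w 0.504
shift [  2.1  -1.9 130.1] turn -0.0035 tilt 0.05
```

Emit:
apply_moves(steps=[[[0.5,2,-2,50,0,0,-0.003],[0.5,0,0,50,0,0,0],[0.5,0,0,20,0,0,0],[0.5,0,0,9.5,0,0,0],[0.5,0,0,0,0,0,0],[0,0,0,0,0,0,0],[0,0,0,0,0,0,0],[0,0,0,0,0,0,0],[0,0,0,0,0,0,0]]])

```text
time_s: 16.5
tcp_pos: [0.4451, 0.3327, 0.0675]
ee_rot: [[0.874, -0.486, -0.0], [-0.486, -0.874, -0.0], [0.0, 0.0, -1.0]]
wrist_force: [-1.1, -0.8, 2.1]
gripper_width: 0.177
```

```bash
python3 go.py .6084 -.0281 .2 178.2
```

```text
t 16.5 pos [0.4451 0.3327 0.0675] tooly -119.08 j [ 53.5  26.  -21.6   0.  -42.4   7.4] F [-1.1 -0.8  2.1] w 0.177
shift [ 318.1  235.9 -132.4] turn 1.0946 tilt 0.02
```

Emit:
apply_moves(steps=[[[0,0,0,-20,0,0,0],[0,0,0,-57,0,0,0],[0,0,0,-57,0,0,0],[0,0,0,0,0,0,0.1824],[0,0,0,0,0,0,0.1824],[0,0,0,0,0,0,0.1824],[0,0,0,0,0,0,0.1824],[0,0,0,0,0,0,0.1824],[0,0,0,0,0,0,0.1824],[0,0,0,0,0,0,0]]])

```text
time_s: 17.75
tcp_pos: [0.4447, 0.3326, 0.2002]
ee_rot: [[-0.029, -1.0, -0.001], [-1.0, 0.029, -0.001], [0.001, 0.001, -1.0]]
wrist_force: [-0.2, -0.5, -2.7]
gripper_width: 0.179
```

```bash
python3 go.py .6084 -.0281 .2 178.2
```

```text
t 17.75 pos [0.4447 0.3326 0.2002] tooly 178.32 j [ 53.5  17.2 -12.8  -0.  -60.1 -55.2] F [-0.2 -0.5 -2.7] w 0.179
shift [ 3.558e+02 -1.742e+02  3.000e-01] turn 0.0021 tilt 0.09
```

Emit:
apply_moves(steps=[[[0,50.8,-24.9,0,0,0,0.002],[0,50.8,-24.9,0,0,0,0],[0,50.8,-24.9,0,0,0,0],[0,50.8,-24.9,0,0,0,0],[0,50.8,-24.9,0,0,0,0],[0,50.8,-24.9,0,0,0,0],[0,50.8,-24.8,0,0,0,0],[0,0,0,35,0,0,0],[0,0,0,25,0,0,0],[0,0,0,0,0,0,0],[0,0,0,0,0,0,0]]])

```text
time_s: 19.12
tcp_pos: [0.6084, -0.028, 0.142]
ee_rot: [[-0.031, -1.0, 0.002], [-1.0, 0.031, -0.0], [0.0, -0.002, -1.0]]
wrist_force: [-0.4, -0.2, -2.9]
gripper_width: 0.183
```

```bash
python3 go.py .6084 -.0281 .074 178.2
python3 - <<'E'
from h import *
w=capture("wrist");cv2.imwrite("pics/w5.png",w["color"][:,:,::-1])
s=capture("scene");cv2.imwrite("pics/s5.png",s["color"][:,:,::-1])
E
```

```text
t 19.12 pos [ 0.6084 -0.028   0.142 ] tooly 178.22 j [ 12.6  25.2  -9.5   0.  -55.2 -14.4] F [-0.4 -0.2 -2.9] w 0.183
shift [ 0.1  0.2 68. ] turn 0.0004 tilt 0.11
```

Emit:
apply_moves(steps=[[[0,0,0,25,0,0,0],[0,0,0,15,0,0,0],[0,0,0,12,0,0,0],[0,0,0,9,0,0,0],[0,0,0,6,0,0,0],[0,0,0,1.5,0,0,0],[0,0,0,0,0,0,0]]])

```text
time_s: 20.1
tcp_pos: [0.608, -0.0281, 0.0729]
ee_rot: [[-0.033, -0.999, 0.001], [-0.999, 0.033, 0.0], [-0.0, -0.001, -1.0]]
wrist_force: [0.0, -0.8, -2.9]
gripper_width: 0.181
```

Emit:
apply_moves(steps=[[[0,0,0,1,0,0,0],[0.5,0,0,0,0,0,0],[0.5,0,0,0,0,0,0],[0.5,0,0,0,0,0,0],[0.5,0,0,-20,0,0,0],[0.5,0,0,-50,0,0,0],[0.5,0,0,-55,0,0,0],[0.5,0,0,0,0,0,0]]])

```text
time_s: 21.1
tcp_pos: [0.6106, -0.0279, 0.2024]
ee_rot: [[-0.032, -0.999, 0.012], [-0.999, 0.032, 0.001], [-0.001, -0.012, -1.0]]
wrist_force: [-0.6, 0.2, -0.7]
gripper_width: 0.498
```

```bash
python3 go.py .4549 -.2991 .2 127
```

```text
t 21.1 pos [ 0.6106 -0.0279  0.2024] tooly 178.15 j [ 12.6  22.   -5.3   0.1 -62.1 -14.5] F [-0.6  0.2 -0.7] w 0.498
shift [276.  146.9   0.3] turn 0.8928 tilt 0.68
```

Emit:
apply_moves(steps=[[[0.5,46,24.4,0,0,0,0],[0.5,46,24.4,0,0,0,0],[0.5,46,24.4,0,0,0,0],[0.5,46,24.4,0,0,0,0],[0.5,46,24.4,0,0,0,0],[0.5,46,24.4,0,0,0,0],[0.5,0,0,0,0,0,0.1786],[0.5,0,0,0,0,0,0.1786],[0.5,0,0,0,0,0,0.1786],[0.5,0,0,0,0,0,0.1786],[0.5,0,0,0,0,0,0.1786],[0.5,0,0,0,0,0,0]]])

```text
time_s: 22.6
tcp_pos: [0.4517, -0.299, 0.1957]
ee_rot: [[-0.798, -0.603, -0.001], [-0.603, 0.798, 0.001], [0.001, 0.001, -1.0]]
wrist_force: [-0.5, 0.2, -0.0]
gripper_width: 0.501
```

```bash
python3 go.py .4549 -.2991 .066 127
```

```text
t 22.6 pos [ 0.4517 -0.299   0.1957] tooly 127.05 j [-16.4  16.1 -15.   -0.  -59.  -36.6] F [-0.5  0.2 -0. ] w 0.501
shift [ -2.5  -2.2 129.7] turn 0.0009 tilt 0.08
```

Emit:
apply_moves(steps=[[[0.5,-2.4,-2.1,50,0,0,0],[0.5,0,0,50,0,0,0],[0.5,0,0,20,0,0,0],[0.5,0,0,9,0,0,0],[0.5,0,0,0,0,0,0],[0,0,0,0,0,0,0],[0,0,0,0,0,0,0],[0,0,0,0,0,0,0],[0,0,0,0,0,0,0]]])

```text
time_s: 23.72
tcp_pos: [0.4553, -0.2993, 0.068]
ee_rot: [[-0.799, -0.601, 0.0], [-0.601, 0.799, 0.0], [-0.0, -0.0, -1.0]]
wrist_force: [-0.7, 0.9, 1.7]
gripper_width: 0.183
```

Emit:
apply_moves(steps=[[[0,0,0,-20,0,0,0],[0,0,0,-57,0,0,0],[0,0,0,-57,0,0,0],[0,0,0,0,0,0,-0.1786],[0,0,0,0,0,0,-0.1786],[0,0,0,0,0,0,-0.1786],[0,0,0,0,0,0,-0.1786],[0,0,0,0,0,0,-0.1786],[0,0,0,0,0,0,0]]])

```text
time_s: 24.85
tcp_pos: [0.4549, -0.2992, 0.2009]
ee_rot: [[-0.035, -0.999, -0.001], [-0.999, 0.035, 0.001], [-0.001, 0.001, -1.0]]
wrist_force: [-1.1, -0.8, -2.6]
gripper_width: 0.183
```

```bash
python3 go.py .6068 -.0821 .2 178.2
```

```text
t 24.85 pos [ 0.4549 -0.2992  0.2009] tooly 177.97 j [-16.3  16.1 -14.2  -0.  -59.8  14.3] F [-1.1 -0.8 -2.6] w 0.183
shift [-222.3 -144.1    0.9] turn -0.004 tilt 0.08
```

Emit:
apply_moves(steps=[[[0,-44.5,-28.8,0,0,0,-0.004],[0,-44.5,-28.8,0,0,0,0],[0,-44.5,-28.8,0,0,0,0],[0,-44.4,-28.8,0,0,0,0],[0,-44.4,-28.9,0,0,0,0],[0,0,0,30,0,0,0],[0,0,0,25,0,0,0],[0,0,0,0,0,0,0],[0,0,0,0,0,0,0]]])

```text
time_s: 25.98
tcp_pos: [0.6067, -0.0817, 0.1475]
ee_rot: [[-0.03, -1.0, 0.002], [-1.0, 0.03, -0.0], [0.0, -0.002, -1.0]]
wrist_force: [0.0, 0.4, -1.3]
gripper_width: 0.182
```

```bash
python3 go.py .6068 -.0821 .074 178.2
python3 - <<'E'
from h import *
w=capture("wrist");cv2.imwrite("pics/w6.png",w["color"][:,:,::-1])
E
```

```text
t 25.98 pos [ 0.6067 -0.0817  0.1475] tooly 178.27 j [  7.5  25.2  -8.7   0.  -56.1  -9.2] F [ 0.   0.4 -1.3] w 0.182
shift [ 0.4  0.  73.5] turn 0.0012 tilt 0.09
```

View pics/w6.png

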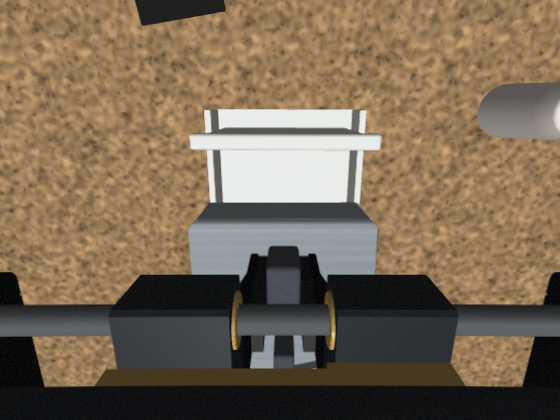

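Run:
```python
from h import *
w=capture("wrist")
print("floor end",plane(w,[(285,109.5)],.005),"wall tops end",plane(w,[(209,109.5),(361,110)],.035))
print("plate top",plane(w,[(285,134),(285,149.5),(190,141),(380,141)],.081))
c=w["color"];print(c[100:156:1,285].tolist())
```

```text
floor end [[ 0.60423625 -0.16298468  0.005     ]] wall tops end [[ 0.65920082 -0.16470741  0.035     ]
 [ 0.54948388 -0.16112153  0.035     ]]
plate top [[ 0.60479923 -0.14924689  0.081     ]
 [ 0.60505549 -0.13996837  0.081     ]
 [ 0.66286064 -0.14672293  0.081     ]
 [ 0.54708872 -0.14333823  0.081     ]]
[[157, 127, 89], [166, 133, 96], [169, 136, 98], [170, 135, 95], [173, 139, 98], [174, 140, 99], [178, 143, 101], [177, 142, 102], [172, 139, 98], [216, 208, 190], [231, 233, 228], [235, 237, 234], [235, 237, 234], [234, 237, 232], [234, 237, 233], [234, 237, 233], [234, 238, 233], [234, 237, 233], [235, 238, 234], [235, 237, 234], [234, 238, 234], [234, 237, 234], [233, 236, 233], [234, 237, 233], [234, 237, 233], [234, 238, 234], [234, 237, 234], [174, 178, 173], [99, 99, 96], [86, 84, 82], [85, 85, 80], [88, 87, 85], [86, 86, 82], [90, 88, 84], [142, 141, 136], [185, 185, 179], [218, 219, 213], [231, 231, 227], [235, 235, 232], [234, 236, 233], [234, 236, 233], [234, 236, 234], [235, 237, 236], [235, 236, 235], [234, 237, 235], [234, 237, 236], [235, 238, 236], [232, 234, 232], [228, 228, 226], [207, 204, 200], [223, 225, 222], [234, 237, 235], [235, 238, 235], [234, 237, 235], [234, 237, 235], [235, 237, 235]]
```

Emit:
apply_moves(steps=[[[0,0,0,28,0,0,0],[0,0,0,18,0,0,0],[0,0,0,12,0,0,0],[0,0,0,9,0,0,0],[0,0,0,5.5,0,0,0],[0,0,0,1.5,0,0,0],[0,0,0,0,0,0,0]]])

```text
time_s: 26.95
tcp_pos: [0.6064, -0.0815, 0.0731]
ee_rot: [[-0.029, -1.0, 0.001], [-1.0, 0.029, 0.0], [-0.0, -0.001, -1.0]]
wrist_force: [-0.4, -1.3, -0.3]
gripper_width: 0.183
```

Emit:
apply_moves(steps=[[[0,0,0,0.5,0,0,0],[0.5,0,0,0,0,0,0],[0.5,0,0,0,0,0,0],[0.5,0,0,0,0,0,0],[0.5,0,0,-20,0,0,0],[0.5,0,0,-50,0,0,0],[0.5,0,0,-60,0,0,0],[0,-55,0,-10,0,0,0],[0,-55,0,-10,0,0,0],[0,-55,0,-10,0,0,0],[0,0,0,0,0,0,0],[0,0,0,0,0,0,0]]])

```text
time_s: 28.45
tcp_pos: [0.6105, 0.0834, 0.2318]
ee_rot: [[-0.029, -1.0, -0.001], [-1.0, 0.029, -0.0], [0.0, 0.001, -1.0]]
wrist_force: [0.8, -0.9, -1.2]
gripper_width: 0.047
```

```bash
python3 go.py .6042 -.185 .2 178.2
python3 - <<'E'
from h import *
w=capture("wrist");cv2.imwrite("pics/w7.png",w["color"][:,:,::-1])
E
```

```text
t 28.45 pos [0.6105 0.0834 0.2318] tooly 178.36 j [ 22.8  21.5  -1.5  -0.  -67.  -24.4] F [ 0.8 -0.9 -1.2] w 0.047
shift [268.5  -1.4  31.8] turn 0.0028 tilt 0.04
```

View pics/w7.png

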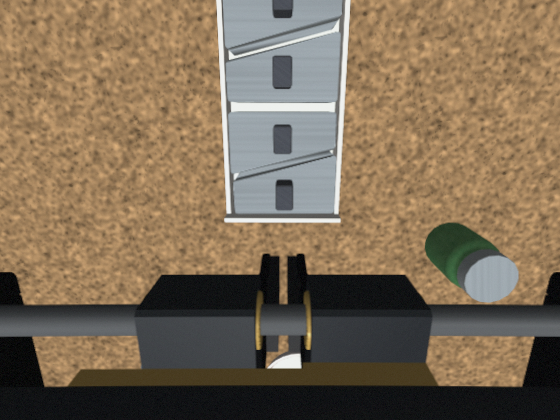

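Emit:
apply_moves(steps=[[[0,53.7,-0.3,0,0,0,0.003],[0,53.7,-0.3,0,0,0,0],[0,53.7,-0.3,0,0,0,0],[0,53.7,-0.3,0,0,0,0],[0,53.7,-0.3,0,0,0,0],[0,0,0,0,0,0,0],[0,0,0,50,0,0,0],[0,0,0,50,0,0,0],[0,0,0,50,0,0,0],[0,0,0,32,0,0,0],[0,0,0,0,0,0,0],[0,0,0,0,0,0,0]]])

```text
time_s: 30.0
tcp_pos: [0.6049, -0.1853, 0.0515]
ee_rot: [[-0.032, -0.999, 0.002], [-0.999, 0.032, -0.001], [0.001, -0.002, -1.0]]
wrist_force: [0.3, -0.1, 1.1]
gripper_width: 0.006
```

```bash
python3 go.py .6045 -.162 .05 178.2
python3 - <<'E'
from h import *
w=capture("side");cv2.imwrite("pics/d8.png",cv2.resize(w["color"][80:280,180:400][:,:,::-1],None,fx=3,fy=3))
E
```

```text
t 30.0 pos [ 0.6049 -0.1853  0.0515] tooly 178.18 j [ -2.4  33.  -11.    0.  -45.8   0.5] F [ 0.3 -0.1  1.1] w 0.006
shift [-23.2   1.1   1.5] turn -0.0003 tilt 0.14
```

View pics/d8.png

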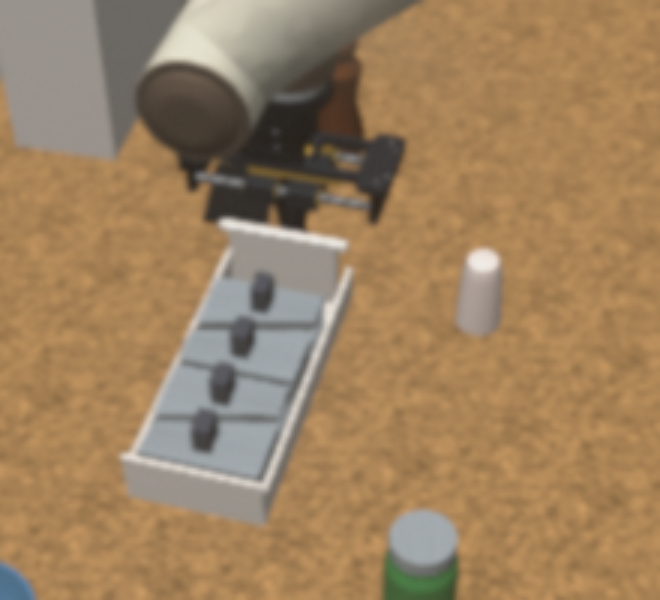

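Emit:
apply_moves(steps=[[[0,-5,1,1,0,0,0],[0,-5,0,0,0,0,0],[0,-5,0,0,0,0,0],[0,-4,0,0,0,0,0],[0,-2,0,0,0,0,0],[0,-2,0,0,0,0,0],[0,-2,0,0,0,0,0],[0,-2,0,0,0,0,0],[0,-2,0,0,0,0,0],[0,-2,0,0,0,0,0],[0,-2,0,0,0,0,0],[0,-2,0,0,0,0,0]]])

```text
time_s: 31.55
tcp_pos: [0.604, -0.1499, 0.049]
ee_rot: [[-0.032, -0.999, -0.0], [-0.999, 0.032, -0.0], [0.0, 0.0, -1.0]]
wrist_force: [0.9, -1.9, -1.4]
gripper_width: 0.005
```

Emit:
apply_moves(steps=[[[0,-2,0,0,0,0,0],[0,-2,0,0,0,0,0],[0,-2,0,0,0,0,0],[0,-2,0,0,0,0,0],[0,-2,0,0,0,0,0],[0,-2,0,0,0,0,0],[0,-2,0,0,0,0,0],[0,-2,0,0,0,0,0]]])

```text
time_s: 32.55
tcp_pos: [0.6045, -0.1339, 0.049]
ee_rot: [[-0.032, -0.999, -0.0], [-0.999, 0.032, 0.0], [-0.0, 0.0, -1.0]]
wrist_force: [0.9, -1.6, 0.2]
gripper_width: 0.007
```

Pushing the plate with ~2 N. Now slower through the tin contacts.

Emit:
apply_moves(steps=[[[0,-1.2,0,0,0,0,0],[0,-1.2,0,0,0,0,0],[0,-1.2,0,0,0,0,0],[0,-1.2,0,0,0,0,0],[0,-1.2,0,0,0,0,0],[0,-1.2,0,0,0,0,0],[0,-1.2,0,0,0,0,0],[0,-1.2,0,0,0,0,0],[0,-1.2,0,0,0,0,0],[0,-1.2,0,0,0,0,0],[0,-1.2,0,0,0,0,0],[0,-1.2,0,0,0,0,0]]])

```text
time_s: 34.05
tcp_pos: [0.6049, -0.1195, 0.049]
ee_rot: [[-0.032, -0.999, -0.0], [-0.999, 0.032, -0.0], [0.0, 0.0, -1.0]]
wrist_force: [-0.3, -3.7, -1.7]
gripper_width: 0.006
```

Emit:
apply_moves(steps=[[[0,-1,0,0,0,0,0],[0,-1,0,0,0,0,0],[0,-1,0,0,0,0,0],[0,-1,0,0,0,0,0],[0,-1,0,0,0,0,0],[0,-1,0,0,0,0,0],[0,-1,0,0,0,0,0],[0,-1,0,0,0,0,0]]])

```text
time_s: 35.05
tcp_pos: [0.6052, -0.1115, 0.049]
ee_rot: [[-0.032, -0.999, -0.0], [-0.999, 0.032, -0.0], [0.0, 0.0, -1.0]]
wrist_force: [0.4, -4.9, -1.3]
gripper_width: 0.005
```

Emit:
apply_moves(steps=[[[0,-0.8,0,0,0,0,0],[0,-0.8,0,0,0,0,0],[0,-0.8,0,0,0,0,0],[0,-0.8,0,0,0,0,0],[0,-0.8,0,0,0,0,0],[0,-0.8,0,0,0,0,0]]])

```text
time_s: 35.8
tcp_pos: [0.6054, -0.1071, 0.0491]
ee_rot: [[-0.032, -0.999, -0.0], [-0.999, 0.032, -0.0], [0.0, 0.0, -1.0]]
wrist_force: [0.5, -6.8, -0.8]
gripper_width: 0.008
```

Emit:
apply_moves(steps=[[[0,-0.6,0,0,0,0,0],[0,-0.6,0,0,0,0,0],[0,-0.6,0,0,0,0,0],[0,-0.6,0,0,0,0,0],[0,-0.6,0,0,0,0,0]]])

```text
time_s: 36.42
tcp_pos: [0.6054, -0.1041, 0.049]
ee_rot: [[-0.032, -0.999, -0.0], [-0.999, 0.032, -0.0], [0.0, 0.0, -1.0]]
wrist_force: [0.4, -6.5, -1.0]
gripper_width: 0.004
```

Emit:
apply_moves(steps=[[[0,-0.5,0,0,0,0,0],[0,-0.5,0,0,0,0,0],[0,-0.5,0,0,0,0,0],[0,-0.5,0,0,0,0,0]]])

```text
time_s: 36.92
tcp_pos: [0.6055, -0.1024, 0.0491]
ee_rot: [[-0.032, -0.999, -0.0], [-0.999, 0.032, -0.001], [0.001, 0.0, -1.0]]
wrist_force: [0.7, -7.6, -2.1]
gripper_width: 0.006
```

Emit:
apply_moves(steps=[[[0,-0.4,0,0,0,0,0],[0,-0.4,0,0,0,0,0],[0,-0.4,0,0,0,0,0]]])

```text
time_s: 37.3
tcp_pos: [0.6056, -0.1012, 0.0491]
ee_rot: [[-0.032, -0.999, -0.0], [-0.999, 0.032, -0.001], [0.001, 0.0, -1.0]]
wrist_force: [0.6, -7.3, -2.4]
gripper_width: 0.004
```

Emit:
apply_moves(steps=[[[0,-0.3,0,0,0,0,0],[0,-0.3,0,0,0,0,0],[0,-0.3,0,0,0,0,0]]])

```text
time_s: 37.67
tcp_pos: [0.6056, -0.1003, 0.0491]
ee_rot: [[-0.032, -0.999, -0.0], [-0.999, 0.032, -0.001], [0.001, 0.0, -1.0]]
wrist_force: [0.7, -8.1, -2.1]
gripper_width: 0.009
```

Emit:
apply_moves(steps=[[[0,-0.3,0,0,0,0,0],[0,-0.3,0,0,0,0,0],[0,-0.3,0,0,0,0,0],[0,-0.3,0,0,0,0,0]]])

```text
time_s: 38.17
tcp_pos: [0.6056, -0.0992, 0.0491]
ee_rot: [[-0.032, -0.999, -0.0], [-0.999, 0.032, -0.001], [0.001, 0.0, -1.0]]
wrist_force: [1.0, -7.0, -2.2]
gripper_width: 0.005
```

Emit:
apply_moves(steps=[[[0,-0.3,0,0,0,0,0],[0,-0.3,0,0,0,0,0],[0,-0.3,0,0,0,0,0]]])

```text
time_s: 38.55
tcp_pos: [0.6056, -0.0983, 0.0491]
ee_rot: [[-0.032, -0.999, -0.0], [-0.999, 0.032, -0.001], [0.001, 0.0, -1.0]]
wrist_force: [1.2, -8.8, -2.6]
gripper_width: 0.005
```

```bash
python3 go.py .6045 -.098 .05 178.2
```

```text
t 38.55 pos [ 0.6056 -0.0983  0.0491] tooly 178.15 j [  5.9  31.8 -13.9   0.1 -44.3  -7.8] F [ 1.2 -8.8 -2.6] w 0.005
shift [-0.2  1.1 -0.9] turn -0.0008 tilt 0.04
```

Emit:
apply_moves(steps=[[[0,-0.3,0,0,0,0,0],[0,-0.3,0,0,0,0,0]]])

```text
time_s: 38.8
tcp_pos: [0.6056, -0.0981, 0.0491]
ee_rot: [[-0.032, -0.999, -0.0], [-0.999, 0.032, -0.001], [0.001, 0.0, -1.0]]
wrist_force: [1.0, -10.8, -2.6]
gripper_width: 0.007
```

Emit:
apply_moves(steps=[[[0,-0.3,0,0,0,0,0],[0,-0.3,0,0,0,0,0]]])

```text
time_s: 39.05
tcp_pos: [0.6056, -0.0981, 0.0491]
ee_rot: [[-0.032, -0.999, -0.0], [-0.999, 0.032, -0.002], [0.002, 0.0, -1.0]]
wrist_force: [1.9, -12.2, -2.7]
gripper_width: 0.002
```

Emit:
apply_moves(steps=[[[0,-0.3,0,0,0,0,0],[0,-0.3,0,0,0,0,0]]])

```text
time_s: 39.3
tcp_pos: [0.6056, -0.0981, 0.0491]
ee_rot: [[-0.033, -0.999, -0.0], [-0.999, 0.033, -0.002], [0.002, 0.0, -1.0]]
wrist_force: [1.2, -14.8, -2.2]
gripper_width: 0.012
```

Emit:
apply_moves(steps=[[[0,-0.2,0,0,0,0,0],[0,0,0,0,0,0,0],[0,0,0,0,0,0,0],[0,0,0,0,0,0,0],[0,0,0,0,0,0,0],[0,0,0,0,0,0,0],[0,0,0,0,0,0,0],[0,0,0,0,0,0,0]]])

```text
time_s: 40.3
tcp_pos: [0.6056, -0.098, 0.049]
ee_rot: [[-0.033, -0.999, -0.001], [-0.999, 0.033, -0.002], [0.002, 0.0, -1.0]]
wrist_force: [1.5, -13.9, -2.6]
gripper_width: 0.009
```

Emit:
apply_moves(steps=[[[0,2,0,0,0,0,0],[0,4,0,0,0,0,0],[0,14,0,0,0,0,0],[0,20,0,0,0,0,0],[0,0,0,-30,0,0,0],[0,0,0,-55,0,0,0],[0,0,0,-55,0,0,0],[0,0,0,-55,0,0,0],[0,-50,0,-5,0,0,0],[0,-50,0,0,0,0,0],[0,-50,0,0,0,0,0],[0,-50,0,0,0,0,0]]])

```text
time_s: 41.8
tcp_pos: [0.6109, 0.0648, 0.2493]
ee_rot: [[-0.033, -0.999, 0.0], [-0.999, 0.033, 0.0], [-0.0, -0.0, -1.0]]
wrist_force: [-0.1, -0.1, -0.2]
gripper_width: 0.006
```

Emit:
apply_moves(steps=[[[0,-20,0,0,0,0,0],[0,0,0,0,0,0,0],[0,0,0,0,0,0,0]]])

```text
time_s: 42.18
tcp_pos: [0.6115, 0.0829, 0.249]
ee_rot: [[-0.033, -0.999, -0.0], [-0.999, 0.033, -0.0], [0.0, 0.0, -1.0]]
wrist_force: [-0.1, -1.1, 0.6]
gripper_width: 0.008
```

Run:
```python
from h import *
w=capture("wrist");cv2.imwrite("pics/w9.png",w["color"][:,:,::-1]);s=sense();print(s["time_s"],s["tcp_pos"],s["wrist_force"])
```

```text
42.225 [0.61149875 0.08281033 0.24901897] [-0.35190301 -0.05219193 -0.36621211]
```

View pics/w9.png

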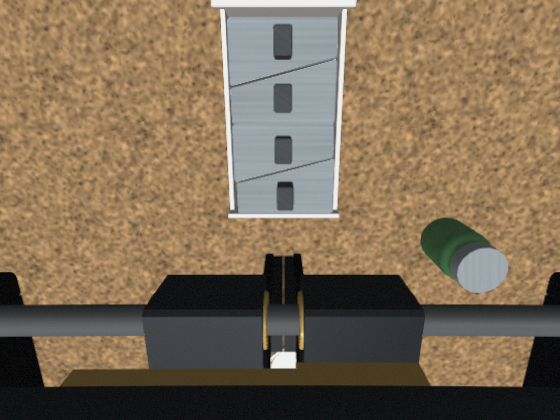

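```bash
python3 -c "
from station import r
print(r.finish_job())"
```

```text
the job is handed in; nothing more can be done
None
```

I packed the three loose tins into the bin beside the one already there, head to tail and flat on the floor. I then slid the end plate up against the row until it was tight, and handed the job in at about 42 s of the 72 allowed. The job reports no verdict, so I don't know how it was judged.

- **Push:** Sliding the plate and tins took 2 to 9 N. The plate then stopped dead with the tool at y = -0.098, where I had calculated the closed row would be. I held about 14 to 15 N for around 0.9 s (readings at the start and end of the hold) and then backed off. The highest wrist reading was 14.8 N, but force was read only at the end of each call, so short peaks would not show.
- **Last picture:** The four tins sit flat, square and alternating with no visible gaps, and the plate is against them. The arm was raised clear and touching nothing.
- **Other kitchen things:** I steered around them and saw no sign of contact. I did not measure their positions again at the end.
- **Disagreement:** My first fit of the bin was about 4.5 mm off along its length, because I assumed the plate started fully back. It actually started about 7 to 8 mm forward. The end wall and the edge of the bin floor agreed with each other, so I used those. I did not measure the plate's final travel separately from the tight row.

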